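Stock the jar tote and hold it against the fence for screwing

TASK

Put the two paint jars that stand loose on the bench upright into the two empty cells of the wooden jar tote, one per cell, and let go of them. Then take the tote by its handle bar, move it gently along the bench until its far wall is flush against the upright wooden fence, end to end with it and standing level on the bench, and keep pressing it there with a steady 12 N or so on the fence: finish while still holding and pressing, so that the painter can screw it down. Leave the other things on the bench alone.

Things in the scene. Friction and masses are not known exactly. Their poses are not given: they have to be found in the camera images.
- fence: fixed upright plywood board 162 mm long (y), 75 mm high, 20 mm thick, with a foot and two braces behind it. Origin: on the bench, at mid-length, in the plane of the board's near face, which faces the tote; x points away from the tote into the board (the pressing direction), y along the board, z up. It does not give.
- tote: loose wooden jar tote, 172 mm (x) by 162 mm (y), as long as the fence, 2 x 2 cells, handle bar across the middle. Origin: centre of its underside; x towards the fence, y along the handle bar and far wall, z up. Floor 6 mm thick; near and far walls 8 mm thick, 64 mm high; side walls and partitions 40 mm high. Starts 35 to 80 mm short of the fence, up to 12 degrees askew.
- tote_bar (a point): centre of the tote's handle bar: bar 110 mm long (y), 16 mm thick (x), 26 mm high, its top 112 mm above the bench, open below for 46 mm between posts near its ends; jar lids beside it reach 76 mm above the bench. Axes as the tote's.
- tote_front (a point): middle of the outer face of the tote's far wall, 86 mm ahead (x) of the tote's origin and 30 mm up: it comes to lie in the plane of the fence's near face. The loaded tote weighs 0.73 to 0.98 kg and rubs on the bench: this drag is lost between hand and fence. Bearing down adds drag; taking some of its weight lessens it.
- cell_near_right (a point): centre of the floor of the tote's near right (-x, -y) cell (cell 70 x 70 mm inside; this point is 6 mm above the tote's underside); axes as the tote's. Empty at the start.
- cell_far_left (a point): centre of the floor of the tote's far left (+x, +y) cell (cell 70 x 70 mm inside; this point is 6 mm above the tote's underside); axes as the tote's. Empty at the start.
- cell_near_left (a point): centre of the floor of the tote's near left (-x, +y) cell (cell 70 x 70 mm inside; this point is 6 mm above the tote's underside); axes as the tote's. Holds a jar already.
- cell_far_right (a point): centre of the floor of the tote's far right (+x, -y) cell (cell 70 x 70 mm inside; this point is 6 mm above the tote's underside); axes as the tote's. Holds a jar already.
- jar_a: white plastic paint jar with paper band and black screw lid, an upright cylinder 48 mm in diameter and 70 mm tall (lid as wide as the body), 80 to 150 g. Origin: centre of its underside, z up its axis. Stands loose on the bench beside the tote, to the left or the right.
- jar_b: white plastic paint jar with paper band and black screw lid, an upright cylinder 48 mm in diameter and 70 mm tall (lid as wide as the body), 80 to 150 g. Origin: centre of its underside, z up its axis. The same as jar_a; stands loose on the bench elsewhere, perhaps on the same side.
- stock_a: white plastic paint jar with paper band and black screw lid, an upright cylinder 48 mm in diameter and 70 mm tall (lid as wide as the body), 80 to 150 g. Origin: centre of its underside, z up its axis. Already in the tote's near left cell.
- stock_b: white plastic paint jar with paper band and black screw lid, an upright cylinder 48 mm in diameter and 70 mm tall (lid as wide as the body), 80 to 150 g. Origin: centre of its underside, z up its axis. Already in the tote's far right cell.
- tub: bystander: wide white tub, 88 mm in diameter, 64 mm tall, beside the tote. Origin: centre of its underside.
- brush_mug: bystander: white mug 80 mm in diameter and 85 mm tall with brushes standing up to 165 mm, beside the tote. Origin: centre of its underside.
- bauble_stand: bystander: glass bauble of 76 mm on a small cup, 105 mm tall, beyond the fence on the left. Origin: centre of its underside.
- flat_tin: bystander: flat metal tin, 92 mm in diameter, 36 mm tall, on the near left. Origin: centre of its underside.
- glue: bystander: slim white bottle 44 mm in diameter, 120 mm tall, on the near right. Origin: centre of its underside.
Things that resemble listed ones, but are neither listed nor needed, are in the scene too. What is shaped like the stock_b but green is not meant. There is more than one size of the tote; the one meant has the size given above.

How it is judged:
By the outcome, as a careful person would: the job done as asked, in the order asked, and still so for the second after the job is handed in, while the arm keeps its last pose, push and grip.
It also fails if it takes over 72 s, if anything falls off the work surface, if the arm or the gripper's body presses on something with over 40 N, if the wrist force passes 120 N, or if a joint passes its speed limit or range.

ROBOT

A 7-joint arm with a two-finger parallel gripper is mounted at the origin on the work surface. World frame = base frame: x ahead of the robot, y to its left, z up, the work surface at z = 0. Lengths are in mm, angles in rad, forces in N, time in s.
With the tool pointing down it reaches from about 400 to 900 mm from the base axis. Payload 5.6 kg.
Tool frame: the origin (TCP) lies midway between the tips of the shut fingers; the grasp point (between the pads) lies 19 mm behind it; z points along the fingers, y is the line along which they close (so a half turn about z gives the same grasp; the last joint's range is limited). The gripper opens to 92 mm and grips with 3 to 60 N. Pads are 20 mm wide; open, the fingers measure 128 mm over their backs; the gripper's body (75 mm by 189 mm) begins 69 mm behind the grasp point.
Start: joints at [-1.256, 0.468, -0.012, 1.603, 0.006, 1.071, -0.056], TCP at [227.68, 608.827, 214.592] pointing down, gripper open.
Joint ranges: [-2.53, 2.53], [-0.31, 2.02], [-1.57, 1.55], [0.28, 2.44], [-1.29, 4.43], [0.15, 1.84], [-2.92, 2.92]. Speed limits (rad/s): [2.57, 2.57, 3.14, 3.14, 3.14, 3.14, 3.14].

INTERFACE

Orientations are given as a rotation vector (axis times angle).
In Python, from cell import robot, grip, kin, viewer gives the robot as it stands. Calls block until the motion is done:
- robot.movep(position, orientation): joint-space move of the TCP to a pose.
- robot.servo_line(position, feed=150, rotation=None): straight line of the TCP; rotation=None keeps the orientation; feed is the mean speed in mm/s.
- robot.goto_joints(angles): joint-space move.
- grip(opening, newtons=None): opening from 0.0 (shut) to 1.0 (fully open); newtons is the grip in N (None keeps the last); returns when the fingers have stopped.
- robot.hold(seconds).
- kin.ik(position, orientation): joint angles nearest the present ones, or None.
- robot.observe(): the state.
- viewer.read_camera(name): name is "side" or "top"; returns the picture (400x640x3 uint8, red, green, blue); there is no depth.
- viewer.camera_info(name): a dict with "camera_matrix" (3x3 intrinsics, pixels), "R" (3x3) and "t" (3): a world point X has camera coordinates R X + t. Camera axes: x right, y down, z forward; pixel columns grow to the right and rows downward; lengths in mm; the calibration is good to about 2 mm. A picture is of the moment at which its call begins. camera_info takes no time and is no camera call.
A pose or a line that the arm cannot do raises robot.IKError and nothing moves.
- robot.job_done(): hands the job in; it is judged then, once.
Trained networks look in the newest picture that a camera, given by its name, has taken for a name from the list of things; names that differ only in an ending like _2 or _b are one class to them, and where a whole thing is asked for, a point or a joint stands for the part that bears it (a point fixed in the world has none). Each returns a list of dicts, best first, with "confidence" (0 to 1); they miss things now and then, are a little off and sometimes report something else, mostly with a low value. They report only what shows in the picture. A call takes as long as a camera call. They do not tell look-alikes from the thing itself.
- viewer.silhouettes(name, camera): "mask" (400x640 bool, what is visible of it).
- viewer.pinpoint(name, camera): "at" ([x, y, z] in mm, in the coordinates of the camera as it stood for that picture, good to about 4 mm: a listed point, or the origin of a listed thing).
The state is a dict: "t": time; "joints": joint angles; "joint_velocities": joint speeds; "joint_torque": joint torques, N m; "tcp_pos": TCP position; "tcp_rot": TCP orientation; "contact_force": force on the tool from outside, world axes, zero at the start; "wrist_torque": the same for the moment, N m; "grip_width": opening from 0.0 (shut) to 1.0 (fully open); "grip_force": force on a finger pad.
Only numpy, scipy, OpenCV 4.12 (cv2) and the standard library are available. Lean on these libraries where they do the work, as an engineer would, in place of code of your own. Each camera call takes 0.05 s, during which the arm holds its last target. There are 200 camera calls.

## Working session

There is one attempt and no reset: what is moved stays moved. The work goes in short steps, each a Python script; the robot and the scene stay as the last script left them, time stands still between calls to the robot, and variables do not carry over. Pictures are saved under pics/ and viewed, at most 10 in all, crops included, and the job is handed in when it is done.

```bash
ls; mkdir -p pics
python3 - <<'E'
from cell import robot, grip, kin, viewer
import cv2,numpy as np
for c in("top","side"):
    im=viewer.read_camera(c); cv2.imwrite(f"pics/{c}0.png",im[:,:,::-1]); i=viewer.camera_info(c); print(c,i["camera_matrix"],i["R"],i["t"])
    R=np.array(i["R"]);t=np.array(i["t"])
    for n in("fence","tote","jar_a","tub","brush_mug","flat_tin","glue","bauble_stand","tote_bar"):
        for d in viewer.pinpoint(n,c):
            print(n,round(d["confidence"],2),np.round(R.T@(np.array(d["at"])-t)))
o=robot.observe();print(o)
E
```

```text
pics
top [[506.09865362   0.         322.09765343]
 [  0.         506.09865362 204.72777657]
 [  0.           0.           1.        ]] [[ 0.05250812 -0.9986117  -0.00419176]
 [-0.97582119 -0.05041705 -0.21267608]
 [ 0.21216949  0.01525763 -0.97711377]] [ -20.84713108  542.96611056 1276.25477312]
fence 0.78 [711. -42.   3.]
fence 0.64 [470. 259.   4.]
tote 0.83 [561.  -3.  -4.]
tote 0.72 [300. 201.  -3.]
tote 0.65 [715. -44.   1.]
jar_a 0.91 [ 631. -299.    3.]
jar_a 0.72 [635. 294.  -1.]
tub 0.78 [465. 258.  -1.]
tub 0.25 [ 626. -301.    3.]
brush_mug 0.84 [ 510. -253.    2.]
flat_tin 0.71 [452. 406.  -4.]
glue 0.83 [ 443. -398.    2.]
glue 0.43 [561.  -1. 103.]
bauble_stand 0.93 [743. 201.  -1.]
bauble_stand 0.57 [589. -53.   4.]
tote_bar 0.98 [563.  -3. 101.]
tote_bar 0.64 [614.  19.   8.]
tote_bar 0.6 [299. 202.  72.]
side [[479.58038627   0.         320.95996497]
 [  0.         479.58038627 201.47215101]
 [  0.           0.           1.        ]] [[ 0.97074854 -0.23981403 -0.01168373]
 [-0.13974362 -0.5247611  -0.83970085]
 [ 0.19524088  0.8167711  -0.54292355]] [-531.3286311   
[... 595 characters left out ...]
'joints': array([-1.25601364,  0.46746506, -0.01159962,  1.60270805,  0.00600618,
        1.07138297, -0.05626756]), 'joint_velocities': array([-0.00077839,  0.00130491,  0.00148778,  0.00046405,  0.00106937,
        0.00088463,  0.00031581]), 'joint_torque': array([ 2.19767990e-04, -5.20414960e+01, -1.22360987e-02, -2.44063962e+01,
       -5.67203667e-02,  1.13325767e-02,  1.74934456e-05]), 'tcp_pos': array([227.67524795, 608.83392772, 214.61171725]), 'tcp_rot': array([5.59057366e-01, 3.09139432e+00, 1.02019101e-04]), 'contact_force': array([0.76371918, 0.16400801, 0.20406878]), 'wrist_torque': array([0.03452007, 0.00280109, 0.00067681]), 'grip_force': 0.0, 'grip_width': 1.0002571243802283}
```

View pics/top0.png

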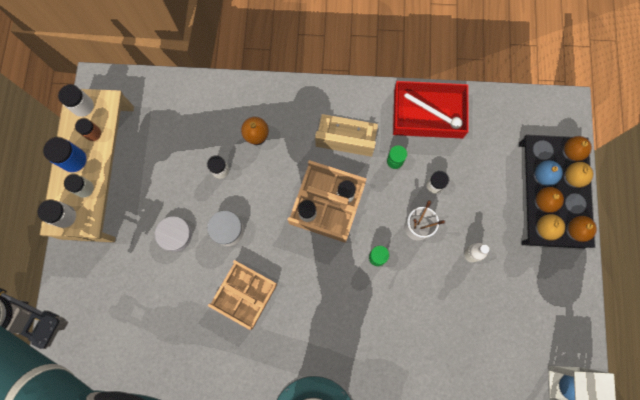

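View pics/side0.png

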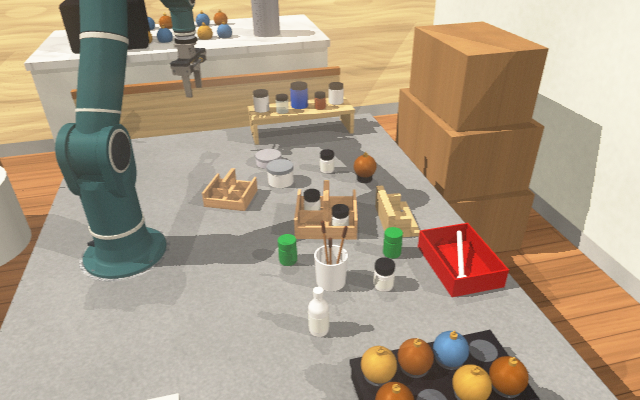

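Candidates, in the top picture:
- **Jars:** white with black lid at (217,167) and (439,182) are the loose ones. (307,209) and (347,188) are stock already in the tote. The green ones at (397,157) and (379,256) and the shelf items at (70,95) to (50,213) are not meant.
- **Tote:** the large one at (328,200). The one at (243,295) is the smaller look-alike.
- **Fence:** (347,133).

I'll check these in one close crop.

```bash
cat > h.py <<'E'
import cv2,numpy as np
from scipy.spatial.transform import Rotation as Ro
from cell import robot, grip, kin, viewer
CI={c:viewer.camera_info(c) for c in("top","side")}
def proj(X,c="top"):
    i=CI[c]; p=(np.asarray(X,float)@np.array(i["R"]).T+np.array(i["t"]))@np.array(i["camera_matrix"]).T
    return p[...,:2]/p[...,2:]
def pin(n,c):
    i=CI[c];R=np.array(i["R"]);t=np.array(i["t"])
    return [(d["confidence"],R.T@(np.array(d["at"])-t)) for d in viewer.pinpoint(n,c)]
def ray(px,z,c="top"):
    "world point at height z under pixel"
    i=CI[c];R=np.array(i["R"]);t=np.array(i["t"])
    d=R.T@np.linalg.solve(np.array(i["camera_matrix"]),[*px,1]);o=-R.T@t
    return o+d*(z-o[2])/d[2]
def down(yaw):
    "tool down, finger line (tool y) at angle yaw from world y"
    return (Ro.from_euler('z',yaw)*Ro.from_rotvec([0,np.pi,0])).as_rotvec()
E
python3 - <<'E'
from h import *
im=cv2.imread("pics/top0.png"); cv2.imwrite("pics/crop0.png",cv2.resize(im[105:265,200:460],None,fx=3,fy=3,interpolation=cv2.INTER_CUBIC))
viewer.read_camera("top")
names=["tote","tote_bar","tote_front","cell_near_right","cell_far_left","cell_near_left","cell_far_right","fence","jar_a"]
for c in("top","side"):
    viewer.read_camera(c)
    for n in names:
        print(c,n,[(round(a,2),np.round(b,1).tolist()) for a,b in pin(n,c) if b[0]>500])
# all masks for fence & tote areas
E
```

```text
top tote [(0.92, [557.9, -4.0, 2.4])]
top tote_bar [(0.78, [558.9, -2.5, 103.3]), (0.18, [585.8, -53.8, 2.2])]
top tote_front [(0.9, [642.2, -24.9, 28.7])]
top cell_near_right [(0.71, [507.1, -30.2, 4.4]), (0.29, [642.6, -25.8, 27.5])]
top cell_far_left [(0.66, [614.1, 18.1, 4.4])]
top cell_near_left [(0.64, [530.3, 40.9, 7.7]), (0.53, [641.6, -24.2, 30.2])]
top cell_far_right [(0.94, [589.6, -55.0, 7.9])]
top fence [(0.76, [715.7, -40.9, 2.7])]
top jar_a [(0.79, [628.2, -301.8, 1.7]), (0.75, [639.6, 293.4, -0.1])]
side tote [(0.68, [558.9, -1.9, -1.7]), (0.35, [528.7, 41.7, 4.8])]
side tote_bar [(0.23, [644.5, -26.5, 25.5])]
side tote_front [(0.96, [642.0, -27.4, 24.1])]
side cell_near_right [(0.69, [509.9, -35.2, 7.0])]
side cell_far_left [(0.55, [618.9, 19.1, 8.6])]
side cell_near_left [(0.78, [532.2, 43.2, -0.7])]
side cell_far_right [(0.96, [592.7, -52.8, 5.1]), (0.73, [509.5, -252.2, 2.3])]
side fence [(0.91, [716.9, -51.4, -4.7])]
side jar_a [(0.87, [629.9, -303.5, -0.2]), (0.85, [640.1, 295.7, -3.1])]
```

View pics/crop0.png

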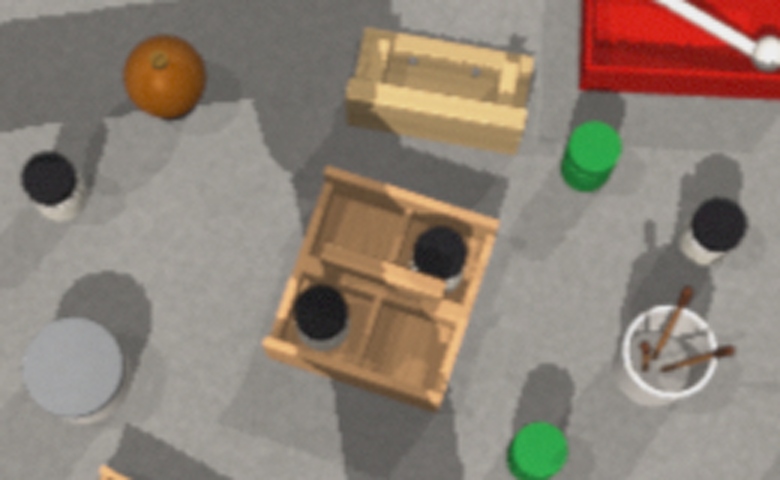

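The crop confirms my choice. The big tote is at crop (380,290), with empty far-left (365,225) and near-right (410,335) cells. The loose jars are at (50,180) and (718,225), and the fence near face is at (435,115). Next I'll fit the tote and fence poses by their edges.

```bash
cat >> h.py <<'E'
from scipy.optimize import minimize
def box(x0,x1,y0,y1,z):
    return [((x0,y0,z),(x1,y0,z)),((x1,y0,z),(x1,y1,z)),((x1,y1,z),(x0,y1,z)),((x0,y1,z),(x0,y0,z))]
FENCE=box(0,20,-81,81,75)+[((0,-81,0),(0,81,0)),((0,-81,0),(0,-81,75)),((0,81,0),(0,81,75))]
TOTE=box(-86,-78,-81,81,64)+box(78,86,-81,81,64)+[((-86,-81,0),(-86,81,0)),((-86,-81,0),(-86,-81,64)),((-86,81,0),(-86,81,64)),((-78,-81,40),(78,-81,40)),((-78,81,40),(78,81,40)),((-86,-81,0),(86,-81,0)),((86,-81,0),(86,-81,64))]+box(-8,8,-55,55,112)
def gradim(im,s):
    f=cv2.GaussianBlur(im.astype(np.float32),(0,0),s)
    g=np.sqrt(sum(cv2.Sobel(f,cv2.CV_32F,a,b)**2 for a,b in((1,0),(0,1))).sum(2)); return np.minimum(g,np.percentile(g,97))
def place(P,p):
    c,s=np.cos(p[2]),np.sin(p[2]); P=np.asarray(P,float)
    return np.stack([p[0]+c*P[:,0]-s*P[:,1],p[1]+s*P[:,0]+c*P[:,1],P[:,2]],1)
def samp(E,n=40):
    return np.concatenate([np.linspace(a,b,n) for a,b in E])
def fit(E,ims,p0,cams=("top","side")):
    S=samp(E);p=np.array(p0,float)
    for s in(2.5,1.2,.8):
        G={c:gradim(ims[c],s) for c in cams}
        def cost(q):
            v=0
            for c in cams:
                uv=proj(place(S,p+np.array(q)*[1,1,.01]),c).astype(np.float32)
                v-=cv2.remap(G[c],uv[None,:,0],uv[None,:,1],cv2.INTER_LINEAR).mean()/G[c].max()
            return v
        r=minimize(cost,[0,0,0],method="Nelder-Mead",options=dict(initial_simplex=np.array([[0,0,0],[5,0,0],[0,5,0],[-2,-2,6]])*min(1,s/2)))
        p=p+r.x*[1,1,.01]
    return p,-r.fun
def draw(im,E,p,c,col=(0,0,255),k=3):
    for a,b in E:
        u=proj(place([a,b],p),c)*k+k/2
        cv2.line(im,*[tuple(int(round(float(x))) for x in q) for q in u],col,1)
E
python3 - <<'E'
from h import *
ims={c:cv2.imread(f"pics/{c}0.png") for c in("top","side")}
a=ray((316.7,135),75);b=ray((373.3,144.3),75);print(a,b)
y0=np.arctan2(*( (b-a)[:2]*[1,-1]));print("fence yaw",y0)
for n,E,p0 in(("f",FENCE,(716,-46,y0)),("t",TOTE,(559.5,-3,-.27))):
    for cs in(("top","side"),("top",),("side",)): print(n,cs,fit(E,ims,p0,cs))
pf=fit(FENCE,ims,(716,-46,y0))[0];pt=fit(TOTE,ims,(559.5,-3,-.27))[0]
k=4;out=[]
for c,(x,y) in(("top",(280,105)),("side",(285,175))):
    i=cv2.resize(ims[c],None,fx=k,fy=k,interpolation=cv2.INTER_CUBIC);draw(i,FENCE,pf,c,k=k);draw(i,TOTE,pt,c,(255,0,0),k)
    out.append(i[y*k:y*k+560,x*k:x*k+ (400 if c=="top" else 400)] if 0 else i[y*k:y*k+560,x*k:x*k+(420 if c=="top" else 380)])
h=min(o.shape[0] for o in out);i=np.hstack([o[:h] for o in out]);print(i.shape);cv2.imwrite("pics/fit0.png",i)
E
```

```text
[730.22427434  31.71271067  75.        ] [ 711.75756089 -120.75323741   75.        ]
fence yaw -0.12053312474186503
f ('top', 'side') (array([ 7.13720881e+02, -4.33067553e+01, -1.50434565e-01]), np.float64(1.265184760093689))
f ('top',) (array([ 7.12679692e+02, -4.29174025e+01, -1.31976027e-01]), np.float64(0.6502212285995483))
f ('side',) (array([ 7.15432644e+02, -4.55023772e+01, -1.85223456e-01]), np.float64(0.6704093217849731))
t ('top', 'side') (array([ 5.60080826e+02, -5.31253224e+00, -2.70514287e-01]), np.float64(1.3648124933242798))
t ('top',) (array([ 5.59206827e+02, -4.69650644e+00, -2.72135731e-01]), np.float64(0.7005482912063599))
t ('side',) (array([ 5.60191689e+02, -7.61024576e+00, -2.66167505e-01]), np.float64(0.6942332983016968))
(560, 800, 3)
```

View pics/fit0.png

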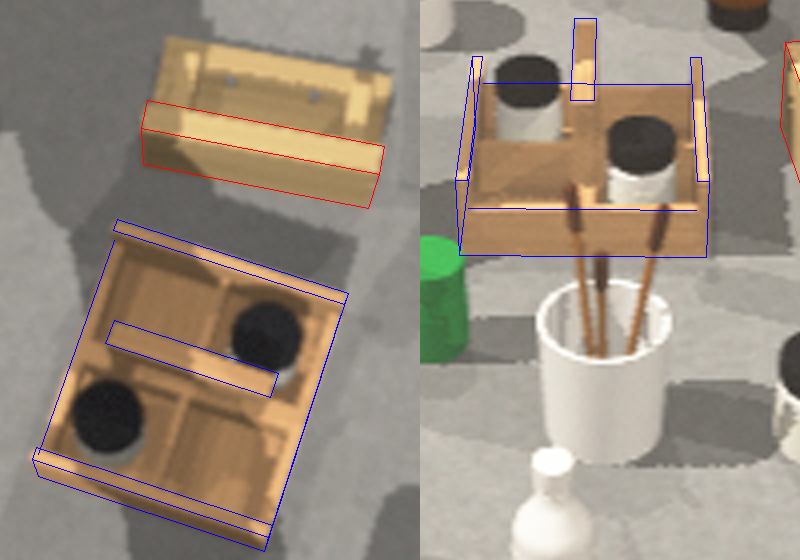

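```bash
cat > pick.py <<'E'
from h import *
T=np.array([560.,-5.3,-.27])
def pickplace(jar,cell,openw=1.0):
    r=down(T[2]); c=place([[*cell,0]],T)[0]
    grip(openw,20)
    robot.movep([*jar,150],r); robot.servo_line([*jar,40],feed=150)
    grip(0,20); o=robot.observe(); print("gripped",o["grip_width"],o["grip_force"],o["t"],o["contact_force"])
    if o["grip_width"]<.4: raise SystemExit("missed")
    robot.servo_line([*jar,200],feed=250)
    robot.movep([c[0],c[1],200],r); print(robot.observe()["t"])
    robot.servo_line([c[0],c[1],100],feed=200); robot.servo_line([c[0],c[1],47.5],feed=60)
    o=robot.observe(); print("down",o["tcp_pos"],o["contact_force"],o["grip_width"],o["t"])
    grip(.68,20); robot.servo_line([c[0],c[1],220],feed=200); print(robot.observe()["t"])
E
python3 - <<'E'
from pick import *
pickplace((639,294.5),(43,40.5))
i=viewer.read_camera("side");cv2.imwrite("pics/s1.png",cv2.resize(i[120:300,180:500,::-1],None,fx=2,fy=2))
E
```

```text
gripped 0.5159304592693078 19.998824894428253 5.775 [0.07720111 0.79866182 0.95391711]
7.625
down [612.59662953  22.28272421  47.83573094] [ 0.58850829  0.13843462 -1.20021782] 0.5166157576972358 9.3
10.7333
```

View pics/s1.png

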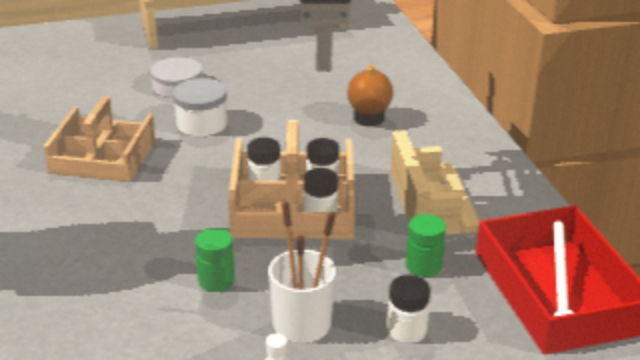

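The first jar stands in the far-left cell at crop (322,160). Now the right-hand jar, which goes in near-right.

Run:
```python
from pick import *
robot.movep([600,-250,260],down(T[2]))
pickplace((630.5,-301.5),(-43,-40.5))
robot.movep([500,150,330],down(T[2]))
ims={}
for c in("top","side"):
    ims[c]=np.ascontiguousarray(viewer.read_camera(c)[:,:,::-1]);cv2.imwrite(f"pics/{c}2.png",ims[c])
for cs in(("top","side"),("top",)): print(fit(TOTE,ims,T,cs),fit(FENCE,ims,(713.5,-43.5,-.14),cs))
print(robot.observe()["t"])
a=cv2.resize(ims["top"][100:270,270:410],None,fx=3,fy=3);b=cv2.resize(ims["side"][160:330,280:400],None,fx=3,fy=3);cv2.imwrite("pics/v2.png",np.hstack([a,b]))
# noise-averaged pinpoints
for n in("fence","tote","tote_front","tote_bar"):
    for c in("top","side"):
        L=[]
        for k in range(4):
            viewer.read_camera(c); L+=[p for q,p in pin(n,c)[:2] if np.hypot(*(p[:2]-{"fence":[715,-45],"tote":[560,-5],"tote_front":[643,-27],"tote_bar":[560,-5]}[n]))<15]
        print(n,c,len(L),np.mean(L,0),np.std(L,0))
```

```text
gripped 0.5174887964297211 19.999473094940186 14.6333 [0.0228181  0.19978437 0.10776169]
16.5583
down [508.05243738 -32.88965678  47.72476188] [ 0.66192597 -1.00001314 -1.15033768] 0.5213101593647067 18.2333
19.6667
(array([ 5.69874057e+02, -1.59167463e+00, -3.81656733e-01]), np.float64(1.0610055923461914)) (array([ 7.13698771e+02, -4.30618098e+01, -1.32805978e-01]), np.float64(1.1878166198730469))
(array([ 5.66585609e+02, -1.83498697e-02, -3.85928861e-01]), np.float64(0.5858501195907593)) (array([ 7.12651091e+02, -4.30181249e+01, -1.27755828e-01]), np.float64(0.6099406480789185))
20.625
fence top 4 [713.73438433 -42.56096278   1.57407907] [1.37462653 1.50338575 1.57388316]
fence side 4 [718.91284814 -48.66397399  -2.11679304] [1.00263589 1.00074444 1.64396072]
tote top 4 [560.12062436  -3.58174211  -2.26111679] [0.30067572 1.21529932 1.99878505]
tote side 4 [ 5.59569548e+02 -3.05042457e+00  3.61462020e-01] [0.2426787  2.21702537 1.16523841]
tote_front top 4 [642.01527743 -25.0359001   27.44188017] [1.16245932 1.03981339 0.30307003]
tote_front side 4 [641.60199449 -28.60654901  24.89085144] [1.52064862 0.95067848 1.00222912]
tote_bar top 4 [562.99982654  -0.69343574 103.15644167] [2.98764356 1.63788539 0.74837651]
tote_bar side 4 [564.50482834  -3.25599972 100.09126947] [0.96690595 1.42002244 1.26511033]
```

View pics/v2.png

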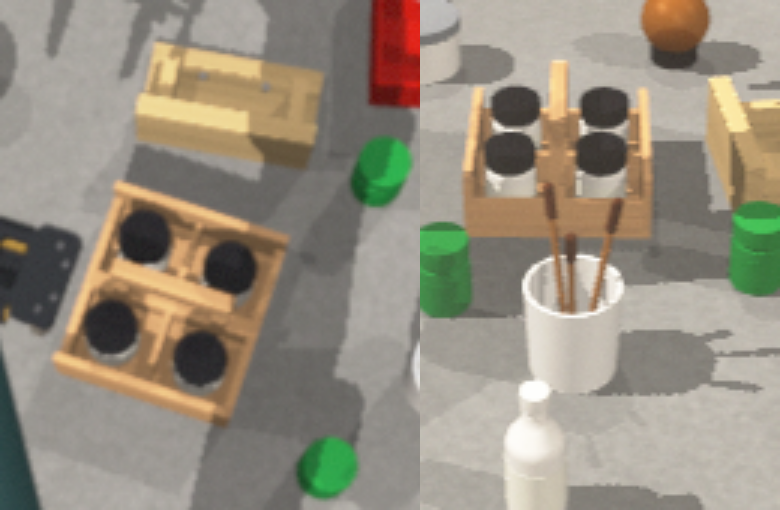

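All four jars stand upright in the tote's cells, with lids at crop (145,237), (230,268), (110,327) and (200,358) in the top view. The tote hasn't moved; the new jars confused this refit, so I'll keep the earlier pose. Next I'll take the bar and slide to about 10 mm short of the fence.

Run:
```python
from h import *
T=np.array([560.,-4.3,-.27]); q=robot.observe()["joints"]
best=None
for s in(1,-1):
    r=down(T[2]+s*np.pi/2); j=kin.ik([T[0],T[1],160],r); print(s,None if j is None else np.round(j,2))
    if j is not None and (best is None or abs(j[6])<abs(best[1][6])): best=(s,j)
s=best[0]; open("s.txt","w").write(str(s))
grip(.65,40)
robot.movep([T[0],T[1],200],down(T[2]+s*np.pi/2))
robot.servo_line([T[0],T[1],81],feed=120); robot.hold(.3)
o=robot.observe(); z0=o["contact_force"];w0=o["wrist_torque"];np.save("z0.npy",np.r_[z0,w0]);print("zero",z0,w0,o["t"])
grip(0,45); robot.hold(.3); o=robot.observe();print(o["grip_width"]*92,o["grip_force"],o["contact_force"]-z0,o["wrist_torque"]-w0,o["t"],o["tcp_pos"])
if o["grip_width"]*92<12: raise SystemExit
F=np.array([714,-43.5,-.135]); G=place([[-96,0,81]],F)[0]
robot.servo_line(list(G),feed=35,rotation=down(F[2]+s*np.pi/2))
o=robot.observe();print(o["contact_force"]-z0,o["wrist_torque"]-w0,o["t"],o["tcp_pos"])
k=4
ims={c:np.ascontiguousarray(viewer.read_camera(c)[:,:,::-1]) for c in("top","side")}
for c in ims: cv2.imwrite(f"pics/{c}3.png",ims[c])
a=cv2.resize(ims["top"][110:220,280:390],None,fx=4,fy=4,interpolation=cv2.INTER_CUBIC);b=cv2.resize(ims["side"][170:280,310:400],None,fx=4,fy=4,interpolation=cv2.INTER_CUBIC)
cv2.imwrite("pics/v3.png",np.hstack([a,b]))
```

```text
1 [-0.09  0.38  0.05  1.88 -0.02  0.88  2.84]
-1 [-0.35  0.39  0.38  1.9  -0.18  0.89 -0.16]
zero [ 0.25226959 -0.21587823 -0.03800073] [-0.11455249  0.05003256  0.02523614] 26.5833
15.674789380961062 45.00015377998352 [-1.76818502  0.24924227  1.29349297] [ 0.0883561   0.37808775 -0.12957583] 27.6167 [559.79844741  -4.25582605  80.95704846]
[-8.76285974  2.18380384  7.14898481] [ 0.39104047  1.56157514 -0.05626863] 29.6083 [616.89795037 -29.80019401  81.02650193]
```

View pics/v3.png

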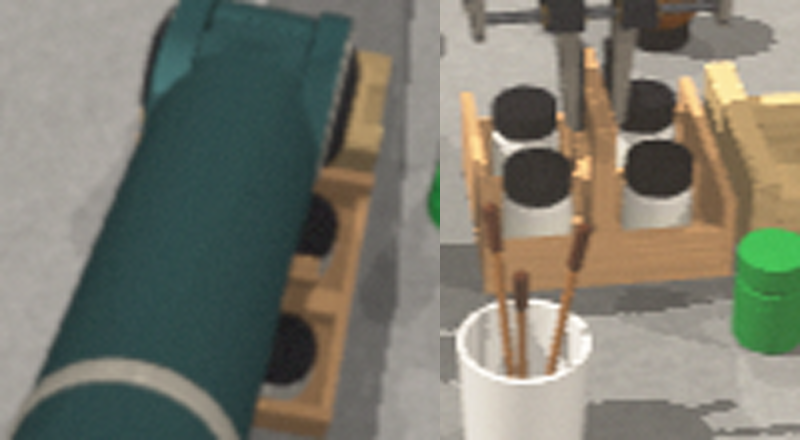

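Run:
```python
from h import *
z=np.load("z0.npy");s=int(open("s.txt").read())
o=robot.observe();p=o["tcp_pos"];R=Ro.from_rotvec(o["tcp_rot"]).as_matrix()
ty=R[:,1]*(1 if R[0,1]>0 else -1); yaw=np.arctan2(ty[1],ty[0]);print("tote pose",p,yaw,"tilt",R[2])
G=place([[-96,0,81]],[714,-43.5,-.135])[0]
for dz in(.5,1.0):
    robot.servo_line([G[0],G[1],81+dz],feed=5);robot.hold(.15);o=robot.observe();print(dz,o["contact_force"]-z[:3],o["wrist_torque"]-z[3:],o["tcp_pos"],o["t"])
p=o["tcp_pos"];t=(p[0],p[1],yaw)
ims={c:np.ascontiguousarray(viewer.read_camera(c)[:,:,::-1]) for c in("top","side")}
i0={c:cv2.imread(f"pics/{c}0.png") for c in ims}
bottom=[((0,-81,0),(0,81,0))];top_=[((0,-81,75),(0,81,75))];ends=[((0,-81,0),(0,-81,75)),((0,81,0),(0,81,75))]
for n,E in(("all",FENCE),("nobottom",box(0,20,-81,81,75)),("face",bottom+top_+ends)):
  for c in("top","side"): print(n,c,fit(E,i0,(714,-44,-.14),(c,)))
k=8;out=[]
for c,(x,y,w) in(("top",(340,130,45)),("side",(362,180,55))):
    i=cv2.resize(ims[c],None,fx=k,fy=k,interpolation=cv2.INTER_CUBIC);draw(i,FENCE,(714,-43.5,-.135),c,k=k);draw(i,TOTE,t,c,(255,0,0),k)
    out.append(i[y*k:(y+70)*k,x*k:(x+w)*k])
cv2.imwrite("pics/v4.png",np.hstack(out))
```

```text
tote pose [616.87924336 -29.81138356  81.01015873] -0.13439386867066588 tilt [ 6.77568011e-04 -4.43257718e-03 -9.99989947e-01]
0.5 [-5.49994467  2.40196765  3.58421538] [0.35576548 1.0782209  0.00774373] [617.54483302 -30.13926338  81.01126669] 30.1083
1.0 [-0.18086892  0.22733414 -8.75405726] [ 0.02452495  0.04976717 -0.02400136] [618.66857149 -30.87552073  81.21801993] 30.5083
all top (array([ 7.12755364e+02, -4.29344225e+01, -1.29814716e-01]), np.float64(0.6499592065811157))
all side (array([ 7.15341693e+02, -4.57994672e+01, -1.86240154e-01]), np.float64(0.6703663468360901))
nobottom top (array([ 7.12175052e+02, -4.28707368e+01, -1.28763130e-01]), np.float64(0.8177960515022278))
nobottom side (array([ 7.13975498e+02, -4.55434336e+01, -1.39495280e-01]), np.float64(0.8132665157318115))
face top (array([ 7.12975966e+02, -4.31217919e+01, -1.35738454e-01]), np.float64(0.5604211091995239))
face side (array([ 7.07919943e+02, -6.65023461e+01, -2.33588332e-01]), np.float64(0.6461987495422363))
```

View pics/v4.png

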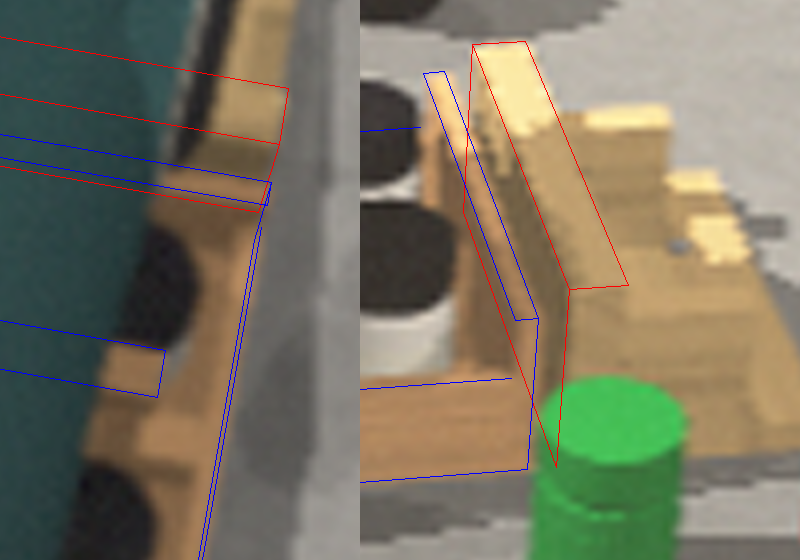

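The overlay shows the tote's right-hand far corner, at (268,205) in the top view and (530,320) in the side view, in line with the fence's right end to within about 1–2 mm. The net correction is about +0.9 mm along the board. Next is a slow, force-controlled approach.

```bash
cat > press.py <<'E'
from h import *
z=np.load("z0.npy");s=int(open("s.txt").read());F=np.array([713,-42.5,-.132])
n=np.array([np.cos(F[2]),np.sin(F[2]),0]);l=np.array([-n[1],n[0],0])
def obs(k=4):
    L=[]
    for _ in range(k): robot.hold(.02);o=robot.observe();L.append(np.r_[o["contact_force"],o["wrist_torque"]]-z)
    f=np.mean(L,0);d=o["tcp_pos"]-[F[0],F[1],0]
    return -f[:3]@n, f[:3]@l, f[2], f[5], d@n, d@l, o
def go(x,y,zc,yaw,feed=12):
    robot.servo_line(list(np.array([F[0],F[1],0])+x*n+y*l+[0,0,zc]),feed=feed,rotation=down(yaw+s*np.pi/2))
def show(*a): print(*[f"{v:.2f}" for v in a])
E
python3 - <<'E'
from press import *
zc=81.7;x=-95.
for i in range(24):
    go(x,0,zc,F[2],feed=15)
    fn,fl,fz,tz,dx,dy,o=obs(3); show(x,dx,dy,zc,fn,fl,fz,tz,o["tcp_pos"][2],o["t"])
    if fn>9: break
    zc+=np.clip((fz+4)/24*.5,-.1,.1)
    x+=1.
np.save("st.npy",[x,zc])
E
```

```text
-95.00 -95.02 0.01 81.70 0.64 0.42 -7.94 -0.04 81.63 30.91
-94.00 -93.96 -0.03 81.62 0.67 0.15 -8.19 -0.03 81.63 31.21
-93.00 -92.98 -0.01 81.53 0.13 0.19 -8.28 0.01 81.53 31.51
-92.00 -92.00 -0.02 81.44 0.77 0.08 -7.76 -0.01 81.42 31.81
-91.00 -90.96 0.02 81.36 0.46 0.00 -7.92 0.00 81.38 32.11
-90.00 -89.99 -0.04 81.28 -0.18 -0.24 -7.67 -0.03 81.26 32.41
-89.00 -89.01 -0.03 81.20 0.30 0.17 -8.10 -0.04 81.19 32.71
-88.00 -87.96 -0.00 81.12 0.02 0.56 -7.98 -0.03 81.14 33.01
-87.00 -86.94 -0.03 81.04 0.40 0.43 -8.19 -0.01 81.03 33.31
-86.00 -85.77 0.00 80.95 0.55 0.58 -6.90 -0.03 81.04 33.61
-85.00 -85.64 0.11 80.89 4.89 0.25 -2.70 -0.11 81.02 33.91
-84.00 -85.65 0.16 80.92 8.59 0.82 1.10 -0.11 81.02 34.21
-83.00 -85.68 0.15 81.02 12.09 0.58 2.75 -0.11 81.04 34.51
```

Run:
```python
from press import *
x,zc=np.load("st.npy")
for i in range(10):
    fn,fl,fz,tz,dx,dy,o=obs(6); show(x,zc,dx,dy,fn,fl,fz,tz,o["tcp_pos"][2],*o["wrist_torque"]-z[3:],o["t"])
    if abs(fn-13.7)<.5 and abs(fz+3.5)<1.2: break
    x+=np.clip((13.7-fn)/3.6*.6,-.5,.5); zc+=np.clip((fz+3.5)/24*.6,-.1,.1)
    go(x,0,zc,F[2],feed=8)
np.save("st.npy",[x,zc])
robot.hold(1.0);fn,fl,fz,tz,dx,dy,o=obs(6); show(fn,fl,fz,tz,dx,dy,o["grip_force"],o["t"])
R=Ro.from_rotvec(o["tcp_rot"]).as_matrix();ty=R[:,1]*np.sign(R[0,1]);print("yaw",np.arctan2(ty[1],ty[0]),"tilt",R[2])
t=(o["tcp_pos"][0],o["tcp_pos"][1],F[2])
k=5;out=[]
for c,(x,y,w) in(("top",(310,110,75)),("side",(320,170,85))):
    i=cv2.resize(viewer.read_camera(c)[:,:,::-1],None,fx=k,fy=k,interpolation=cv2.INTER_CUBIC)
    out.append(i[y*k:(y+115)*k,x*k:(x+w)*k])
cv2.imwrite("pics/v5.png",np.hstack(out))
```

```text
-83.00 81.02 -85.66 0.18 11.85 0.33 2.78 -0.11 81.04 0.34 2.03 -0.11 34.61
-82.69 81.12 -85.68 0.16 12.05 0.07 3.08 -0.10 81.01 0.34 2.08 -0.09 34.96
-82.42 81.22 -85.68 0.14 12.94 0.25 3.40 -0.10 81.05 0.38 2.24 -0.10 35.31
-82.29 81.32 -85.64 0.14 13.02 -0.02 3.41 -0.10 81.11 0.39 2.29 -0.05 35.66
-82.18 81.42 -85.62 0.18 12.97 0.48 2.47 -0.11 81.17 0.37 2.32 -0.11 36.01
-82.06 81.52 -85.63 0.15 13.33 0.60 2.82 -0.11 81.17 0.34 2.38 -0.13 36.36
-81.99 81.62 -85.57 0.19 13.48 0.15 2.59 -0.09 81.24 0.39 2.37 -0.13 36.71
-81.96 81.72 -85.60 0.14 12.93 0.77 2.05 -0.13 81.27 0.37 2.33 -0.14 37.06
-81.83 81.82 -85.58 0.16 13.22 0.35 1.85 -0.12 81.29 0.41 2.37 -0.10 37.41
-81.75 81.92 -85.56 0.16 12.99 0.43 1.56 -0.11 81.33 0.43 2.42 -0.13 37.76
13.19 0.39 1.70 -0.11 -85.57 0.18 45.00 39.11
yaw -0.13196306011470718 tilt [ 3.80373040e-04 -8.38306720e-03 -9.99964789e-01]
```

View pics/v5.png

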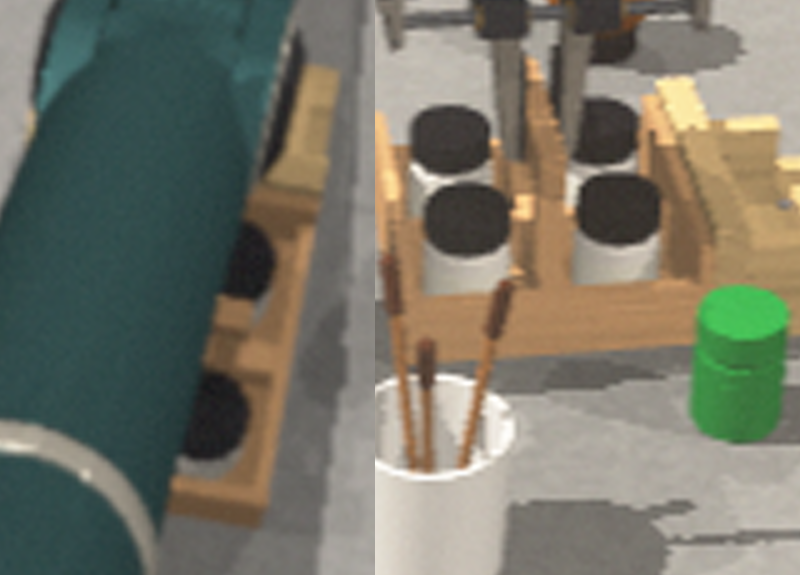

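The tote is against the fence, with its right edges in line at top crop (320,205) and its far wall touching the board at side crop (700,230). But the tool has pitched about 0.5° under the push, so I'll correct that and settle the tote level on the bench before handing in.

Run:
```python
from press import *
x,zc=np.load("st.npy");th=0.
def pitch(o):
    R=Ro.from_rotvec(o["tcp_rot"]).as_matrix();a=R[:,1]*np.sign(R[0,1]); return -np.arcsin(a[2]) # + nose down
def go2(x,zc,th):
    r=(Ro.from_rotvec(th*l)*Ro.from_rotvec(down(F[2]+s*np.pi/2))).as_rotvec()
    robot.servo_line(list(np.array([F[0],F[1],0])+x*n+[0,0,zc]),feed=8,rotation=r)
for i in range(16):
    fn,fl,fz,tz,dx,dy,o=obs(5);p=pitch(o); show(x,zc,1000*th,1000*p,dx,dy,fn,fz,tz,o["tcp_pos"][2],o["t"])
    if abs(p)<.0012 and abs(fn-14)<.6 and abs(fz+1.5)<1.6: break
    th-=np.clip(p*.5,-.003,.003); x+=np.clip((14-fn)/3.6*.6,-.5,.5)
    zc+=np.clip((81.05-o["tcp_pos"][2])*.5 if p>.003 else (fz+1.5)/24*.5,-.1,.1)
    go2(x,zc,th)
robot.hold(1.);fn,fl,fz,tz,dx,dy,o=obs(6);show(1000*pitch(o),dx,dy,fn,fl,fz,tz,o["tcp_pos"][2],o["t"])
np.save("st.npy",[x,zc,th])
```

```text
-81.63 82.02 0.00 8.32 -85.55 0.14 13.19 1.64 -0.12 81.37 39.29
-81.50 81.92 -3.00 5.63 -85.53 0.17 13.13 1.94 -0.14 81.28 39.62
-81.35 81.82 -5.81 3.23 -85.57 0.17 13.15 2.02 -0.13 81.12 39.96
-81.21 81.78 -7.43 1.97 -85.57 0.16 13.83 2.51 -0.13 81.05 40.29
-81.18 81.86 -8.41 1.04 -85.56 0.13 13.39 1.38 -0.10 81.06 40.62
-81.08 81.92 -8.93 0.75 -85.56 0.17 13.31 1.48 -0.14 81.06 40.96
-80.97 81.99 -9.31 0.56 -85.52 0.14 13.52 1.33 -0.12 81.08 41.29
-80.88 82.04 -9.59 0.57 -85.57 0.16 13.31 1.29 -0.09 81.05 41.62
-80.77 82.10 -9.87 0.48 -85.55 0.17 13.35 1.59 -0.12 81.05 41.96
-80.66 82.17 -10.11 0.46 -85.55 0.22 13.63 1.12 -0.11 81.07 42.29
-80.60 82.22 -10.34 0.44 -85.57 0.16 13.75 0.80 -0.11 81.03 42.62
-80.56 82.27 -10.56 0.27 -85.55 0.16 13.82 1.03 -0.13 81.05 42.96
-80.53 82.32 -10.69 0.22 -85.56 0.15 13.57 0.06 -0.11 81.06 43.29
0.19 -85.54 0.15 13.09 0.51 0.74 -0.12 81.06 44.39
```

Run:
```python
from press import *
x,zc,th=np.load("st.npy")
def pitch(o):
    R=Ro.from_rotvec(o["tcp_rot"]).as_matrix();a=R[:,1]*np.sign(R[0,1]); return -np.arcsin(a[2])
def go2(x,zc,th):
    r=(Ro.from_rotvec(th*l)*Ro.from_rotvec(down(F[2]+s*np.pi/2))).as_rotvec()
    robot.servo_line(list(np.array([F[0],F[1],0])+x*n+[0,0,zc]),feed=8,rotation=r)
for i in range(14):
    fn,fl,fz,tz,dx,dy,o=obs(8);p=pitch(o); show(x,zc,1000*th,1000*p,dx,dy,fn,fz,tz,o["tcp_pos"][2],o["t"])
    if abs(p)<.001 and abs(fn-14.2)<.4 and abs(fz+2)<.8: break
    th-=p*.4; x+=np.clip((14.2-fn)/3.6,-.4,.4); zc+=np.clip((fz+2)/20,-.12,.12)
    go2(x,zc,th)
robot.hold(1.);fn,fl,fz,tz,dx,dy,o=obs(10);show(1000*pitch(o),dx,dy,fn,fl,fz,tz,o["tcp_pos"][2],o["t"])
np.save("st.npy",[x,zc,th])
```

```text
-80.53 82.32 -10.69 0.21 -85.54 0.13 13.62 0.60 -0.13 81.06 44.52
-80.37 82.44 -10.78 0.45 -85.54 0.14 13.71 0.33 -0.11 81.06 44.91
-80.23 82.56 -10.96 0.54 -85.54 0.14 13.93 -0.27 -0.12 81.09 45.29
-80.16 82.64 -11.17 0.49 -85.55 0.20 13.74 -0.49 -0.12 81.08 45.67
-80.03 82.72 -11.37 0.64 -85.57 0.16 13.88 -0.90 -0.12 81.05 46.06
-79.94 82.77 -11.63 0.55 -85.55 0.18 14.10 -0.89 -0.11 81.07 46.44
-79.91 82.83 -11.85 0.36 -85.54 0.19 13.73 -1.04 -0.14 81.06 46.83
-79.78 82.88 -11.99 0.55 -85.55 0.15 14.49 -1.23 -0.12 81.05 47.21
0.56 -85.57 0.17 14.24 0.87 -1.14 -0.11 81.05 48.38
```

```bash
python3 -c "
from cell import robot
print(robot.job_done(), robot.observe()['t'])"
```

```text
the job is handed in; nothing more can be done
the job is handed in; nothing more can be done
```

I handed the job in at about 48 s with both jars in their cells and the tote still gripped, level and lined up end to end with the fence, pressing with about 14 N at the hand (an estimated 11–14 N on the fence after bench drag).

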